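# Clamp the pewter blank and hold the sprung punch on its mark

### The arm

A 6-joint arm with a two-finger parallel gripper is mounted at the origin on the work surface. World frame = base frame: x ahead of the robot, y to its left, z up, the work surface at z = 0. Lengths are in m, angles in rad, forces in N, time in s.
With the tool pointing down it reaches from about 0.325 to 0.925 m from the base axis. Payload 3.1 kg.
Tool frame: the origin (TCP) lies at the very end of the fingers, on their centre line; the grasp point (between the pads) lies 19 mm behind it; z points along the fingers, y is the line along which they close (so a half turn about z gives the same grasp; the last joint's range is limited). The gripper opens to 85 mm and grips with 20 to 120 N. Pads are 22 mm wide; open, the fingers measure 114 mm over their backs; the gripper's body (76 mm by 85 mm) begins 54 mm behind the grasp point. The pads swing forward as they close: fully open they stand 13 mm farther back than shut.
Start: joints at [-1.385, 0.217, 1.613, -0, 1.311, -0.112], TCP at [0.183, -0.597, 0.231] pointing down, gripper open.
Joint ranges: [-2.75, 2.75], [-0.78, 2.1], [0.31, 2.55], [-1.13, 4.27], [0.13, 2.63], [-2.58, 2.58]. Speed limits (rad/s): [2.79, 2.79, 3.14, 3.14, 3.14, 3.14].

### API

Orientations are given as a 3x3 rotation matrix whose columns are the frame's x, y, z axes.
In Python, from workcell import robot, read_camera, calibration, workorder gives the robot as it stands.
- The arm moves only by the shell command python3 -m jog 'ROWS'. ROWS is text: rows parted by semicolons, each of 7 numbers parted by spaces: the shift along the tool's x, y, z in cm, then the turn, a rotation vector about the tool's x, y, z in rad, then the finger opening in cm, from 0 to 8.54. A call has 1 to 8 rows; each row shifts and turns the commanded pose from where the row before left it, along the tool's axes as they then stand; what a row does not reach is not made up. A row lasts 1/10 s, in which the tool goes at most 50 mm and 8.59 degrees, less where a joint would pass 70% of its speed; a pose out of reach is approached as far as the arm can. A call with a gripper value outside its range is refused whole. The fingers move at their own pace and stop on an object; the grip force is fixed at half the most. Time passes only in rows, so rows that do not move let the fingers close. It gives the time, the measured TCP pose, the force, the opening and the grip force at its end, in the units of the state.
- robot.read_state(): the state, without advancing time (a new reading comes with each control period).
- read_camera(name): name is "scene" or "top" or "wrist"; returns (picture, depth): 384x512x3 uint8, red, green, blue; 384x512 float32, m along the optical axis (not along the pixel's ray), 0 where there is no reading.
- calibration(name): a dict with "intrinsics" (3x3 intrinsics, pixels), "pose" (4x4, takes a point from camera to world coordinates). Camera axes: x right, y up, looking along -z (the intrinsics and any distortion apply to the point x, -y, -z); pixel columns grow to the right and rows downward; lengths in m; the calibration is good to about 2 mm. The wrist camera is an equidistant fisheye: a pixel r from the principal point sees the ray r / f radians off the axis. A picture is of the moment at which its call begins: read the wrist's pose just before it. calibration takes no time and is no camera call; for the wrist camera it gives the pose at the moment of the call.
- workorder.sign_off(): hands the job in; it is judged then, once.
The state is a dict: "t": time; "joint_pos": joint angles; "dq": joint speeds; "joint_torque": joint torques, N m; "eef_pos": TCP position; "tcp_rot": TCP orientation; "ft_force": force on the tool from outside, world axes, zero at the start; "ft_torque": the same for the moment, N m; "gripper_width": opening from 0.0 (shut) to 1.0 (fully open); "grasp_force": force on a finger pad.
Only numpy, scipy, OpenCV 4.12 (cv2) and the standard library are available. Lean on these libraries where they do the work, as an engineer would, in place of code of your own. Each camera call takes 0.05 s, during which the arm holds its last target. There are 200 camera calls.

### The job

First swing the open hold-down clamp on the round bench block all the way down onto the pewter blank. Then take the red sprung punch out of the wooden rack and hold it upright with its point inside the red ring on the blank, pressing only lightly, so that the sprung nose goes in about halfway and never right to its stop. Do not shove the blank or disturb the other things, and finish while still holding the punch there: do not put it down or let go.

Things in the scene. Friction and masses are not known exactly. Their poses are not given: they have to be found in the camera images.
- block: round dark wooden bench block with a steel band, 190 mm diameter, 35 mm high, fixed to the table; origin at the centre of its underside, z up; the clamp's hinge stands on its own +y side and the clamp bar points to its own -y when closed
- clamp (a joint): hinge of the hold-down clamp, rad: 0 = fully down (bar level, rubber foot on the blank), grows as the bar is raised, at most 1.1; starts open between 0.55 and 0.95. The hinge is stiff (about 0.1 N m) and stays where left; pressing straight down on the bar closes it
- clamp_hinge (a point): hinge axis of the clamp, 57 mm above the table, along the block's own x. The steel bar is 18 mm wide, 10 mm thick, reaches 76 mm from the hinge towards the block's own -y, and carries a blue 22 x 40 mm pad on top, 36 to 76 mm from the hinge. Steel cheeks either side of the axis rise 4 mm above it
- clamp_end (a point): middle of the top of the blue pad on the clamp bar, 56 mm along the bar from the hinge axis and 9 mm above the bar's centre line (66 mm above the table when the clamp is closed)
- plate: loose square silver-grey pewter blank 80 x 80 x 4 mm, 190 g, lying on the block with its top 39 mm above the table; origin at the centre of its underside, z up
- mark (a point): centre of the red ring (14 mm outer diameter, 10 mm inner) on the top of the pewter blank, 15 mm from the blank's centre, on the side away from the clamp's hinge
- rack: wooden tool rack, 64 x 150 mm, 76 mm high, fixed; origin at the centre of its underside, its row of two holes runs along its own y, holes 35 mm either side of the centre, 17 mm wide through a 14 mm top board
- punch: red sprung centre punch, 130 g, hanging point down in one hole of the rack by its collar; origin at the point of the unpressed nose, z up along it. From the point: nose to 28 mm, steel barrel 14 mm diameter to 70, brass collar 22 mm diameter to 76, red grip 14 mm diameter to 136, dark cap 16 mm diameter to 142. Lift it 75 mm to clear the rack, 140 mm to pass over the scriber
- nose (a joint): how far the punch's sprung nose is pushed in, m: 0 = out, 0.010 = at its stop; the spring takes about 1.5 N to start moving and 6.5 N at the stop (0.5 N per mm)
- punch_tip (a point): the point of the sprung nose (moves with the nose)
- scriber: scriber with a wooden handle 18 mm thick, 130 mm from origin to top, hanging in the other hole of the rack; leave it there
- hammer: hammer lying on the table, 240 mm long; leave it
- tube: grey tube lying on the table, 110 mm long, 34 mm thick; leave it
- shears: shears with blue handles lying on the table, 185 mm long; leave them
- bluebox: blue box 70 x 50 x 75 mm on the table; leave it

How it is judged:
On the way, in this order (a step that is already met when the one before it is completed fails the run):
1. the clamp is fully down while the punch is still in the rack (value of joint clamp below 0.06 rad and distance of punch from where it was at the start of the episode below 0.02 m), for 0.2 s.
2. the punch is lifted clear of the rack in the fingers (height (world z) of punch above 0.045 m and contact force between punch and rack below 0.1 N and contact force between the fingers and punch above 2 N), for 0.2 s.
At the end, for the whole second after the job is handed in: The program ends while the fingers hold the punch still and upright (within 0.12 rad), its point within 7 mm of the ring's centre, pressing on the blank with 1.5 to 7 N so that the nose is 2 to 8 mm in; the clamp is fully down (under 0.06 rad) and the blank is within 12 mm of where it lay (horizontal distance between punch_tip and mark below 0.007 m and angle between punch's own z axis and vertical below 0.12 rad and height (world z) of punch above 0.025 m and contact force between punch and plate between 1.5 and 7 N and value of joint nose between 0.002 and 0.008 m and contact force between the fingers and punch above 2 N and contact force between punch and rack below 0.1 N and contact force between punch and block below 0.1 N and linear speed of punch below 0.02 m/s and value of joint clamp below 0.06 rad and distance of plate from where it was at the start of the episode below 0.012 m); the arm keeps its last pose, push and grip.
It fails at once if the punch's nose is driven in to its stop (value of joint nose above 0.0096 m).
It fails at once if the blank is shoved (distance of plate from where it was at the start of the episode above 0.015 m).
It fails at once if another thing is disturbed (distance of any of scriber, hammer, tube, shears, bluebox from where it was at the start of the episode above 0.03 m).
It also fails if it takes over 53 s, if anything falls off the work surface, if the arm or the gripper's body presses on something with over 40 N, if the wrist force passes 120 N, or if a joint passes its speed limit or range.

## Working session

There is one attempt and no reset: what is moved stays moved. The work goes in short steps, Python scripts to look and compute and a shell command to move; the robot and the scene stay as the last step left them, time stands still between calls to the robot, and variables do not carry over. Pictures are saved under pics/ and viewed, at most 10 in all, crops included, and the job is handed in when it is done.

```bash
mkdir -p pics; ls
python3 - <<'E'
from workcell import robot, read_camera, calibration
import cv2, numpy as np
s=robot.read_state(); print(s['t'],s['eef_pos'],s['tcp_rot'])
for n in ['top','scene']:
    p,d=read_camera(n); c=calibration(n); np.savez(n+'.npz',p=p,d=d,K=c['intrinsics'],T=c['pose']); print(n,c)
    cv2.imwrite(f'pics/{n}.png',cv2.resize(p[:,:,::-1],(768,576)))
E
```

```text
pics
0.0 [ 0.18323673 -0.5966596   0.2299526 ] [[ 9.55990753e-01  2.93396439e-01 -4.57831227e-04]
 [ 2.93396676e-01 -9.55987783e-01  2.39776023e-03]
 [ 2.65813252e-04 -2.42656277e-03 -9.99997021e-01]]
top {'intrinsics': array([[486.47518886,   0.        , 255.67919501],
       [  0.        , 486.47518886, 188.08170671],
       [  0.        ,   0.        ,   1.        ]]), 'pose': array([[ 1.70579982e-02,  9.89096927e-01, -1.46274722e-01,
         4.29756607e-01],
       [-9.99854096e-01,  1.67426406e-02, -3.38688054e-03,
        -1.67136905e-02],
       [-9.00928051e-04,  1.46311153e-01,  9.89238209e-01,
         1.57915823e+00],
       [ 0.00000000e+00,  0.00000000e+00,  0.00000000e+00,
         1.00000000e+00]])}
scene {'intrinsics': array([[360.80851494,   0.        , 253.50406396],
       [  0.        , 360.80851494, 189.09134275],
       [  0.        ,   0.        ,   1.        ]]), 'pose': array([[-0.87836641, -0.28362395,  0.38474654,  1.02131223],
       [ 0.47763801, -0.49002154,  0.72920562,  0.70234731],
       [-0.01828609,  0.82427929,  0.56588804,  0.62548189],
       [ 0.        ,  0.        ,  0.        ,  1.        ]])}
```

View pics/top.png

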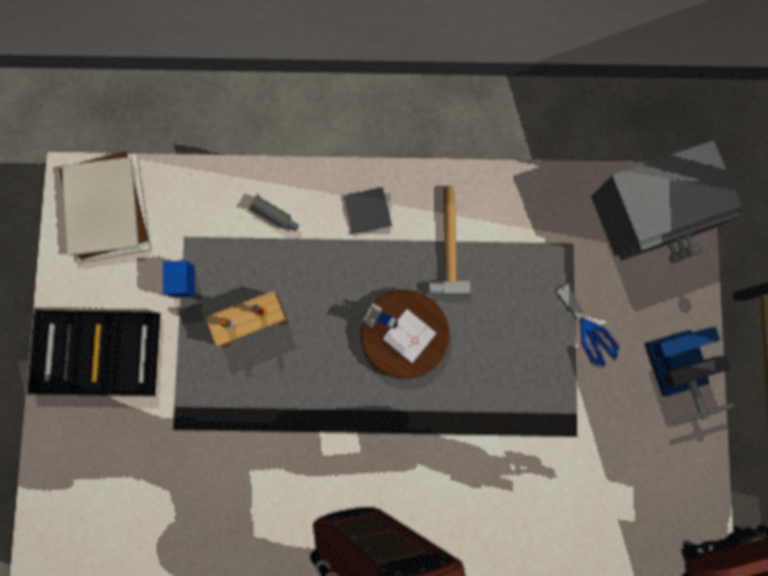

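View pics/scene.png

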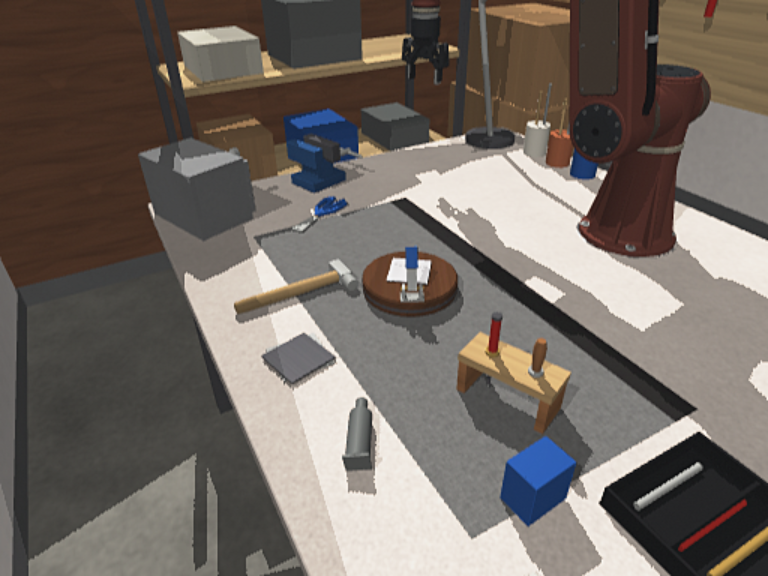

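The top view (shown at 1.5x) has the block at (405,334), its hinge at (372,315) with the blue pad raised toward (387,321), and the ring at (414,341). The punch is at (260,310) and the scriber at (230,323) in the rack. The scene view confirms the red punch at (495,335).

```bash
cat > h.py <<'E'
import numpy as np, cv2
def ray(c,u,v):
    K,T=c['K'],c['T']; d=np.array([(u-K[0,2])/K[0,0],-(v-K[1,2])/K[1,1],-1.]); return T[:3,3],T[:3,:3]@d
def onz(c,u,v,z):
    o,d=ray(c,u,v); return o+d*(z-o[2])/d[2]
def pts(c,m):
    v,u=np.nonzero(m); return np.array([ray(c,a,b)[0]+ray(c,a,b)[1]*c['d'][b,a] for a,b in zip(u,v)])
def comps(m,mn=4):
    n,l,s,ce=cv2.connectedComponentsWithStats(m.astype(np.uint8)); return [(s[i],ce[i],l==i) for i in range(1,n) if s[i,4]>=mn]
E
python3 - <<'E'
from h import *
for n in ['top','scene']:
    c=np.load(n+'.npz'); c={k:c[k] for k in c}; h=cv2.cvtColor(c['p'],cv2.COLOR_RGB2HSV); H,S,V=[h[...,i].astype(int) for i in range(3)]
    for nm,m in dict(red=((H<6)|(H>174))&(S>90)&(V>60),blue=(H>105)&(H<125)&(S>120)&(V>60),ring=((H<8)|(H>172))&(S>25)&(V>140),plate=(S<30)&(V>170),wood=(H>8)&(H<22)&(S>110)).items():
        for s,ce,l in comps(m,5):
            P=pts(c,l); md=np.median(P,0)
            if .2<md[0]<.75 and abs(md[1])<.45 and md[2]>-.02: print(n,nm,s,ce.round(1),md.round(4),P.max(0).round(3),P.min(0).round(3))
c=np.load('top.npz')
print('ringz39',onz(c,414/1.5,341/1.5,.039),'blk',onz(c,405/1.5,334/1.5,.035))
E
```

```text
top red [172 206   3   3   7] [173. 207.] [0.5828 0.2355 0.1285] [0.585 0.237 0.15 ] [0.581 0.234 0.103]
top red [292 377  17   7  64] [300.6 380.6] [ 0.2418 -0.0899  0.7727] [ 0.246 -0.076  0.782] [ 0.235 -0.104  0.753]
top red [283 382   8   2  10] [287.  382.6] [ 0.2413 -0.0688  0.7843] [ 0.242 -0.062  0.786] [ 0.24  -0.073  0.779]
top blue [108 173  23  25 480] [119.  185.5] [0.6544 0.4163 0.0735] [0.706 0.452 1.579] [ 0.43  -0.017 -0.002]
top blue [252 209   9   8  49] [256.  212.2] [ 0.5738 -0.0139  0.1098] [ 0.584 -0.002  0.126] [ 0.56  -0.026  0.09 ]
top ring [274 224   5   6  26] [276.  226.5] [ 0.5358 -0.0778  0.0405] [ 0.544 -0.071  0.046] [ 0.528 -0.084  0.031]
top plate [260 207  29  34 469] [273.9 222.8] [ 0.5492 -0.0686  0.0394] [ 0.597 -0.017  1.579] [ 0.43  -0.116  0.028]
top plate [116 212   3   2   5] [117.  212.4] [0.5766 0.4385 0.0007] [0.577 0.444 0.006] [ 0.573  0.434 -0.005]
top plate [116 222   2   5   8] [116.6 224. ] [0.5377 0.4371 0.0007] [0.544 0.44  0.005] [0.531 0.435 0.   ]
top plate [113 233   3   3   5] [114.2 233.8] [0.5052 0.4441 0.0013] [0.509 0.4
[... 6877 characters left out ...]
5686 0.3029 0.0754] [1.021 0.702 0.625] [ 0.437  0.185 -0.002]
scene wood [336 242   3   4   5] [337.  243.4] [0.5891 0.2684 0.0742] [0.59  0.275 0.075] [0.586 0.267 0.074]
scene wood [369 244   6   3   7] [371.7 245. ] [0.5259 0.3116 0.0746] [0.529 0.316 0.075] [0.524 0.306 0.074]
scene wood [324 247   4   3   5] [325.6 247.8] [0.6131 0.263  0.0662] [0.615 0.266 0.071] [0.612 0.259 0.065]
scene wood [347 248  33  41 310] [365.2 271.9] [0.5748 0.3409 0.0359] [1.021 0.702 0.625] [0.52  0.311 0.002]
scene wood [331 251   5   3   7] [333.3 251.7] [0.6043 0.2795 0.0656] [0.608 0.284 0.068] [0.603 0.275 0.063]
ringz39 [ 0.53311456 -0.07783722  0.039     ] blk [ 0.54786087 -0.05878597  0.035     ]
```

```bash
A='3.75 -3.02 0 0 0 0 0'; python3 -m jog '3.75 -3.02 0 0 0 0 0;3.75 -3.02 0 0 0 0 0;3.75 -3.02 0 0 0 0 0;3.75 -3.02 0 0 0 0 0;3.75 -3.02 0 0 0 0 0;3.75 -3.02 0 0 0 0 0;3.75 -3.02 0 0 0 0 0'; python3 -m jog '3.75 -3.02 0 0 0 0 0;3.75 -3.02 0 0 0 0 0;3.75 -3.02 0 0 0 0 0;3.75 -3.02 0 0 0 0 0;3.75 -3.02 0 0 0 0 0;3.75 -3.02 0 0 0 0 0;3.75 -3.02 0 0 0 0 0;0 0 0 0 0 0 0'
python3 - <<'E'
from workcell import robot, read_camera, calibration
import cv2, numpy as np
s=robot.read_state(); print(s['t'],s['eef_pos'],s['tcp_rot'],s['ft_force'])
c=calibration('wrist');p,d=read_camera('wrist'); np.savez('w1.npz',p=p,d=d,K=c['intrinsics'],T=c['pose']); print(c)
cv2.imwrite('pics/w1.png',cv2.resize(p[:,:,::-1],(768,576)))
E
```

```text
t: 0.8
eef_pos: [0.3728, -0.3164, 0.2309]
tcp_rot: [[0.956, 0.293, -0.0], [0.293, -0.956, 0.0], [-0.0, -0.0, -1.0]]
ft_force: [1.0, -0.8, -0.9]
gripper_width: -0.0
grasp_force: 0.0
t: 1.6
eef_pos: [0.5632, -0.0344, 0.2309]
tcp_rot: [[0.954, 0.299, 0.001], [0.299, -0.954, 0.002], [0.001, -0.002, -1.0]]
ft_force: [0.2, -1.1, -0.1]
gripper_width: -0.003
grasp_force: 0.0
1.6 [ 0.56316614 -0.03439539  0.2308607 ] [[ 9.54137559e-01  2.99367559e-01  7.63863361e-04]
 [ 2.99365163e-01 -9.54135820e-01  2.31011559e-03]
 [ 1.42040306e-03 -1.97549397e-03 -9.99997040e-01]] [ 0.18222046 -1.14827363 -0.08810963]
{'intrinsics': array([[297.31863964,   0.        , 258.9886686 ],
       [  0.        , 297.31863964, 198.30738704],
       [  0.        ,   0.        ,   1.        ]]), 'pose': array([[ 0.29900577,  0.92134799,  0.24842189,  0.62527067],
       [-0.95424562,  0.28959262,  0.0745078 , -0.0153846 ],
       [-0.00329354, -0.25933376,  0.96578214,  0.37320487],
       [ 0.        ,  0.        ,  0.        ,  1.        ]])}
```

View pics/w1.png

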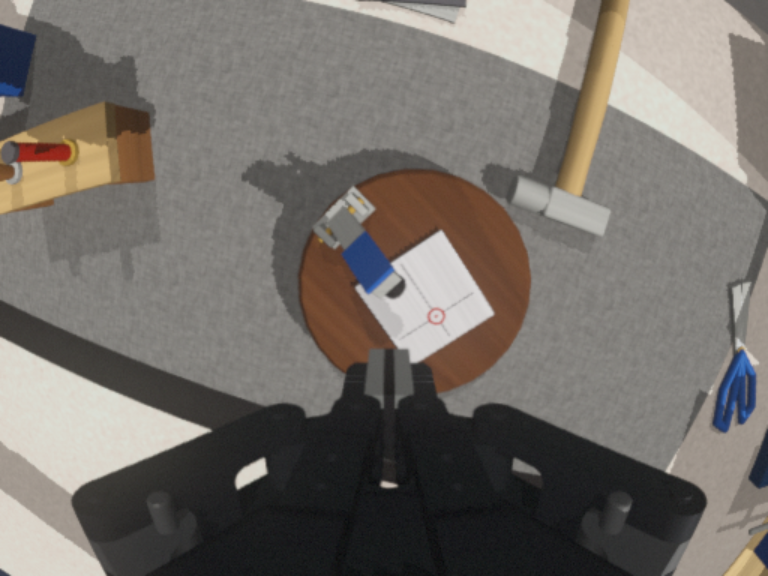

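The wrist view (1.5x) has the ring at (436,316), the blue pad at (370,262), the hinge cheeks around (344,218), and the plate corners at (440,231), (494,313), (412,365) and (357,287).

```bash
cat >> h.py <<'E'
def fray(c,u,v):
    K,T=c['K'],c['T']; x,y=(u-K[0,2])/K[0,0],(v-K[1,2])/K[1,1]; r=np.hypot(x,y)+1e-12
    d=np.array([x/r*np.tan(r),-y/r*np.tan(r),-1.]); return T[:3,3],T[:3,:3]@d
def fonz(c,u,v,z):
    o,d=fray(c,u,v); return o+d*(z-o[2])/d[2]
def fpts(c,m):
    v,u=np.nonzero(m); return np.array([fray(c,a,b)[0]+fray(c,a,b)[1]*c['d'][b,a] for a,b in zip(u,v)])
E
python3 - <<'E'
from h import *
c=np.load('w1.npz'); c={k:c[k] for k in c}; h=cv2.cvtColor(c['p'],cv2.COLOR_RGB2HSV); H,S,V=[h[...,i].astype(int) for i in range(3)]
red=((H<8)|(H>172))&(S>60)&(V>90); blue=(H>105)&(H<125)&(S>100)&(V>60)
box=np.zeros_like(red); box[195:225,275:305]=1
for s,ce,l in comps(red&box): print('ring',s,ce,fonz(c,*ce,.039),np.median(fpts(c,l),0))
box[:]=0; box[150:205,215:275]=1
for s,ce,l in comps(blue&box,20):
    P=fpts(c,l); print('pad',s,ce,np.median(P,0),P.max(0),P.min(0)); q=P-P.mean(0); U=np.linalg.svd(q,full_matrices=0)[2]; print(U)
for a in [(440,231),(494,313),(412,365),(357,287)]: print('corner',fonz(c,a[0]/1.5,a[1]/1.5,.039))
for a in [(357,200),(327,232)]: print('cheek',fonz(c,a[0]/1.5,a[1]/1.5,.061))
box[:]=0; box[80:120,0:60]=1
for s,ce,l in comps(red&box,20):
    P=fpts(c,l); print('punch',ce,np.median(P,0),P.max(0),P.min(0))
E
```

```text
ring [285 205  12  11  39] [290.51282051 210.35897436] [ 0.53640496 -0.08110483  0.039     ] [ 0.53629883 -0.08097545  0.0390733 ]
pad [228 155  35  41 731] [244.62653899 174.71135431] [ 0.57442931 -0.01662118  0.10822389] [6.25270670e-01 1.68192469e-04 3.73204868e-01] [ 0.54532793 -0.03257889  0.03584661]
[[-0.12870519  0.0887813  -0.98770079]
 [ 0.7715646   0.63466244 -0.04349314]
 [-0.62299522  0.76767276  0.15018486]]
corner [ 0.6004984  -0.06272132  0.039     ]
corner [ 0.55230209 -0.12533741  0.039     ]
corner [ 0.49060802 -0.07653581  0.039     ]
corner [ 0.53999751 -0.01545843  0.039     ]
cheek [0.60545422 0.00246079 0.061     ]
cheek [0.57765359 0.01631877 0.061     ]
punch [ 28.68436578 101.38348083] [0.58708059 0.2330848  0.11381461] [0.62527067 0.2377529  0.37320487] [ 0.58125103 -0.0153846   0.08314579]
```

```bash
python3 -m jog '1.5 -1.2 3 0 0 0 0;0 0 4 0 0 0 0;0 0 2.5 0 0 0 0;0 0 0 0 0 0 0;0 0 0 0 0 0 0'; python3 -m jog '-.1 .1 .8 0 0 0 0;-.2 .15 .8 0 0 0 0;-.3 .2 .8 0 0 0 0;-.3 .25 .8 0 0 0 0;-.3 .25 .8 0 0 0 0;-.2 .2 .8 0 0 0 0; 0 0 0 0 0 0 0'
```

```text
t: 2.15
eef_pos: [0.5713, -0.0244, 0.1361]
tcp_rot: [[0.956, 0.292, -0.001], [0.292, -0.956, -0.0], [-0.001, -0.0, -1.0]]
ft_force: [-0.2, -0.5, -0.2]
gripper_width: -0.002
grasp_force: 0.0
t: 2.85
eef_pos: [0.561, -0.0385, 0.087]
tcp_rot: [[0.956, 0.293, -0.002], [0.293, -0.956, 0.001], [-0.002, -0.001, -1.0]]
ft_force: [-0.6, 0.3, 0.6]
gripper_width: 0.0
grasp_force: 0.1
```

```bash
python3 -m jog '0 0 .8 0 0 0 0;0 0 .6 0 0 0 0;0 0 .3 0 0 0 0;0 0 .2 0 0 0 0;0 0 0 0 0 0 0'; python3 -m jog '0 0 .2 0 0 0 0;0 0 .1 0 0 0 0;0 0 0 0 0 0 0;0 0 0 0 0 0 0'
```

```text
t: 3.35
eef_pos: [0.5617, -0.0382, 0.0687]
tcp_rot: [[0.956, 0.293, -0.001], [0.293, -0.956, 0.001], [-0.001, -0.001, -1.0]]
ft_force: [-0.1, -0.0, 0.4]
gripper_width: -0.001
grasp_force: 0.0
t: 3.75
eef_pos: [0.5621, -0.0384, 0.0662]
tcp_rot: [[0.956, 0.293, 0.0], [0.293, -0.956, 0.0], [0.0, -0.0, -1.0]]
ft_force: [-0.0, 0.4, -0.0]
gripper_width: 0.003
grasp_force: 0.0
```

Run:
```python
from workcell import robot, read_camera, calibration
import cv2, numpy as np
c=calibration('wrist');p,d=read_camera('wrist'); q=calibration('scene');p2,d2=read_camera('scene')
a=cv2.resize(p[120:312,140:396,::-1],(400,300)); b=cv2.resize(p2[120:240,200:360,::-1],(400,300),interpolation=cv2.INTER_CUBIC)
cv2.imwrite('pics/w2.png',np.hstack([a,b]))
```

```text
(no output)
```

View pics/w2.png

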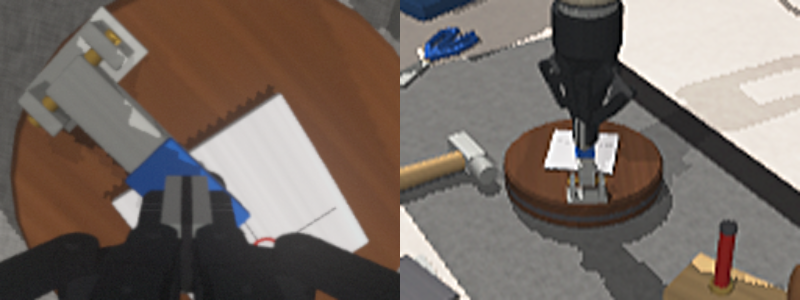

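The crops show the bar lying near level under the fingertips, with the pad at (185,180) in the left crop. I'll press a little further until the force rises.

```bash
python3 -m jog '0 0 .15 0 0 0 0;0 0 0 0 0 0 0;0 0 0 0 0 0 0'; python3 -m jog '0 0 .15 0 0 0 0;0 0 0 0 0 0 0;0 0 0 0 0 0 0'
```

```text
t: 4.15
eef_pos: [0.5623, -0.0385, 0.066]
tcp_rot: [[0.956, 0.293, -0.0], [0.293, -0.956, 0.0], [-0.0, -0.0, -1.0]]
ft_force: [-2.3, 1.3, 6.2]
gripper_width: 0.001
grasp_force: 3.1
t: 4.45
eef_pos: [0.5623, -0.0385, 0.0658]
tcp_rot: [[0.956, 0.294, -0.001], [0.294, -0.956, -0.0], [-0.001, -0.0, -1.0]]
ft_force: [-5.2, 0.9, 11.9]
gripper_width: 0.003
grasp_force: 6.5
```

```bash
python3 -m jog '0 0 -2 0 0 0 0;0 0 -4.5 0 0 0 0;0 0 -5 0 0 0 0;0 0 -5 0 0 0 4'; python3 -m jog '1.75 -4.28 0 0 0 0 4;1.75 -4.28 0 0 0 0 4;1.75 -4.28 0 0 0 0 4;1.75 -4.28 0 0 0 0 4;1.75 -4.28 0 0 0 0 4;1.75 -4.28 0 0 0 0 4;0 0 0 0 0 0 4;0 0 0 0 0 0 4'
python3 - <<'E'
from workcell import robot, read_camera, calibration
import cv2
from h import *
t=calibration('top');p2,_=read_camera('top')
c=calibration('wrist');p,d=read_camera('wrist'); c=dict(p=p,d=d,K=c['intrinsics'],T=c['pose']); np.savez('w3.npz',**c); print(c['T'][:3,3])
cv2.imwrite('pics/w3.png',cv2.resize(p[:,:,::-1],(768,576)))
h=cv2.cvtColor(p,cv2.COLOR_RGB2HSV); H,S,V=[h[...,i].astype(int) for i in range(3)]
red=((H<6)|(H>174))&(S>120)&(V>60)
for s,ce,l in comps(red,30):
    P=fpts(c,l); print('red',s,ce,np.median(P,0),P.max(0),P.min(0))
E
```

```text
t: 4.85
eef_pos: [0.5614, -0.0383, 0.2294]
tcp_rot: [[0.956, 0.293, -0.001], [0.293, -0.956, 0.0], [-0.001, -0.001, -1.0]]
ft_force: [1.4, 0.2, -0.4]
gripper_width: 0.161
grasp_force: 0.0
t: 5.65
eef_pos: [0.5867, 0.2387, 0.2279]
tcp_rot: [[0.955, 0.296, -0.001], [0.296, -0.955, -0.001], [-0.001, 0.001, -1.0]]
ft_force: [0.4, -0.5, 0.2]
gripper_width: 0.469
grasp_force: 0.0
[0.64919588 0.25674287 0.37006632]
red [252 180  13  16  70] [258.71428571 187.01428571] [0.59308916 0.23983813 0.11583236] [0.59391947 0.24527732 0.13704899] [0.59076722 0.23470292 0.08778594]
```

View pics/w3.png

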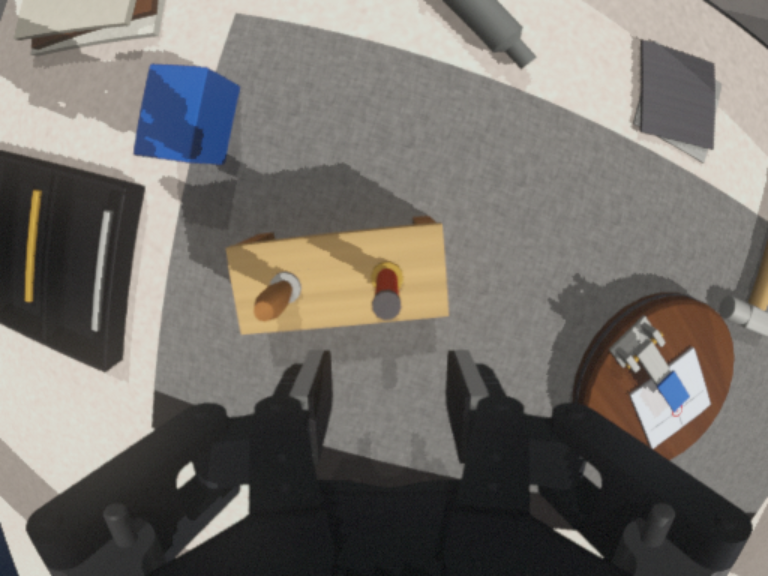

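The cap is at (387,304), centred between the fingers. The scriber is at (275,297), and the clamp bar is down at (665,375).

```bash
python3 - <<'E'
from h import *
c=np.load('w3.npz'); print(fonz(c,387/1.5,304/1.5,.148), fonz(c,387/1.5,276/1.5,.082))
E
python3 -m jog '0 0 3 0 0 0 4;0 0 3 0 0 0 4;0 0 2 0 0 0 4;0 0 0 0 0 0 4'
```

```text
[0.58804108 0.23889079 0.148     ] [0.58827283 0.23922677 0.082     ]
t: 6.15
eef_pos: [0.5842, 0.235, 0.144]
tcp_rot: [[0.957, 0.291, -0.008], [0.291, -0.957, -0.003], [-0.009, 0.0, -1.0]]
ft_force: [-0.5, -0.2, -0.6]
gripper_width: 0.469
grasp_force: 0.0
```

```bash
python3 -m jog '.3 -.1 1.5 0 0 0 4;0 0 1.5 0 0 0 4;0 0 1.4 0 0 0 4;0 0 0 0 0 0 4;0 0 0 0 0 0 4'
```

```text
t: 6.65
eef_pos: [0.5893, 0.2396, 0.1037]
tcp_rot: [[0.956, 0.294, -0.001], [0.294, -0.956, -0.0], [-0.001, -0.0, -1.0]]
ft_force: [-0.5, 0.2, 0.0]
gripper_width: 0.462
grasp_force: 0.0
```

```bash
python3 -m jog '0 0 .4 0 0 0 3;0 0 0 0 0 0 2;0 0 0 0 0 0 .8;0 0 0 0 0 0 .8;0 0 0 0 0 0 .8;0 0 0 0 0 0 .8;0 0 0 0 0 0 .8;0 0 0 0 0 0 .8'; python3 -m jog '0 0 -.5 0 0 0 .8;0 0 -1 0 0 0 .8;0 0 -1.5 0 0 0 .8;0 0 -2 0 0 0 .8;0 0 -2 0 0 0 .8;0 0 -2 0 0 0 .8;0 0 -2 0 0 0 .8'
```

```text
t: 7.45
eef_pos: [0.59, 0.2399, 0.1008]
tcp_rot: [[0.956, 0.293, 0.001], [0.293, -0.956, 0.0], [0.001, -0.0, -1.0]]
ft_force: [-0.5, 0.6, 2.3]
gripper_width: 0.149
grasp_force: 58.4
t: 8.15
eef_pos: [0.5897, 0.2396, 0.2125]
tcp_rot: [[0.956, 0.293, 0.001], [0.293, -0.956, 0.0], [0.001, 0.0, -1.0]]
ft_force: [-0.9, 0.5, -2.1]
gripper_width: 0.147
grasp_force: 58.4
```

```bash
python3 -m jog '-1 2 0 0 0 0 .8;-2.15 4.3 0 0 0 0 .8;-2.15 4.3 0 0 0 0 .8;-2.15 4.3 0 0 0 0 .8;-2.15 4.3 0 0 0 0 .8;-2.15 4.3 0 0 0 0 .8;-1.75 3.5 0 0 0 0 .8;-1 2.06 0 0 0 0 .8';python3 -m jog '0 0 2 0 0 0 .8;0 0 2 0 0 0 .8;0 0 1.5 0 0 0 .8;0 0 0 0 0 0 .8;0 0 0 0 0 0 .8;0 0 0 0 0 0 .8'
python3 - <<'E'
from workcell import robot, read_camera, calibration
import cv2
from h import *
s=robot.read_state(); print(s['eef_pos'])
o=[]
for n in ['wrist','scene','top']:
    c=calibration(n);p,d=read_camera(n); np.savez(n+'4.npz',p=p,d=d,K=c['intrinsics'],T=c['pose']); o.append(p[:,:,::-1])
cv2.imwrite('pics/w4.png',np.hstack([cv2.resize(o[0][100:292,160:372],(420,380)),cv2.resize(o[1][100:220,220:340],(380,380),interpolation=cv2.INTER_CUBIC)]))
E
```

```text
t: 8.95
eef_pos: [0.5357, -0.0838, 0.2118]
tcp_rot: [[0.957, 0.291, 0.001], [0.291, -0.957, -0.001], [0.001, 0.002, -1.0]]
ft_force: [0.2, 0.4, -1.1]
gripper_width: 0.148
grasp_force: 58.5
t: 9.55
eef_pos: [0.5373, -0.0807, 0.1567]
tcp_rot: [[0.956, 0.294, 0.002], [0.294, -0.956, -0.001], [0.002, 0.001, -1.0]]
ft_force: [-0.6, 0.1, -1.8]
gripper_width: 0.15
grasp_force: 58.6
[ 0.53732874 -0.08071118  0.1567048 ]
```

View pics/w4.png

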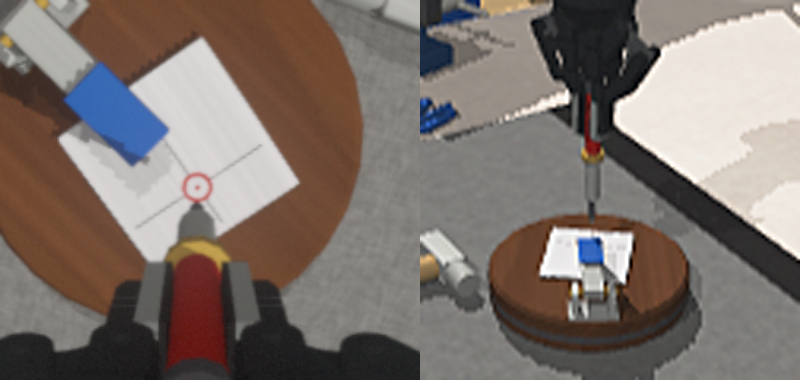

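The left crop shows the tip at (197,206) and the ring at (198,186). The right crop shows the punch upright above the blank.

Run:
```python
from h import *
c=np.load('wrist4.npz'); f=lambda a,b:(160+a*212/420-.25,100+b*192/380-.25)
h=cv2.cvtColor(c['p'],cv2.COLOR_RGB2HSV).astype(int); H,S,V=h[...,0],h[...,1],h[...,2]
m=((H<8)|(H>172))&(S>60)&(V>90); b=np.zeros_like(m); b[180:204,245:275]=1
for s,ce,l in comps(m&b,6): print(s,ce)
r=fonz(c,*f(198,186.5),.039); t=fonz(c,*f(197,206),.062)
for z in(.060,.0622,.065): print(z,fonz(c,*f(197,206),z))
g=r-t; print(r,t,'tool', g[0]*.956+g[1]*.294, g[0]*.294-g[1]*.956)
```

```text
[252 187  15  16  75] [258.93333333 194.22666667]
0.06 [ 0.53354122 -0.0820054   0.06      ]
0.0622 [ 0.53414653 -0.08181785  0.0622    ]
0.065 [ 0.53491692 -0.08157916  0.065     ]
[ 0.53673789 -0.08151373  0.039     ] [ 0.5340915 -0.0818349  0.062    ] tool 0.002624373497266535 0.00047099906922337247
```

```bash
python3 -m jog '.2 0 .6 0 0 0 .8;0 0 .6 0 0 0 .8;0 0 .4 0 0 0 .8;0 0 .1 0 0 0 .8;0 0 0 0 0 0 .8;0 0 0 0 0 0 .8'
python3 - <<'E'
from workcell import robot, read_camera, calibration
import cv2
from h import *
s=robot.read_state(); print(s['eef_pos'],s['ft_force'])
o=[]
for n in ['wrist','scene']:
    c=calibration(n);p,d=read_camera(n); np.savez(n+'5.npz',p=p,d=d,K=c['intrinsics'],T=c['pose']); o.append(p[:,:,::-1])
cv2.imwrite('pics/w5.png',np.hstack([cv2.resize(o[0][170:230,226:292],(440,400),interpolation=cv2.INTER_CUBIC),cv2.resize(o[1][140:190,250:295],(360,400),interpolation=cv2.INTER_CUBIC)]))
E
```

```text
t: 10.3
eef_pos: [0.5383, -0.0801, 0.1383]
tcp_rot: [[0.956, 0.293, 0.0], [0.293, -0.956, -0.0], [0.0, 0.0, -1.0]]
ft_force: [-0.8, -0.2, -0.7]
gripper_width: 0.15
grasp_force: 58.6
[ 0.53827599 -0.08014992  0.13828815] [-0.81549506 -0.2146179  -0.69726965]
```

View pics/w5.png

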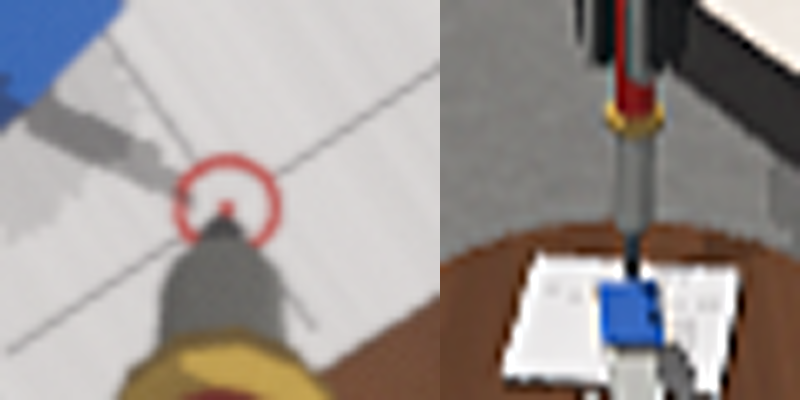

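The tip at (226,216) sits on the ring's centre at (228,205) once parallax is allowed for. Now I'll press gently in stages.

```bash
for i in 1; do python3 -m jog '0 0 .2 0 0 0 .8;0 0 0 0 0 0 .8;0 0 0 0 0 0 .8;0 0 0 0 0 0 .8;0 0 0 0 0 0 .8'; python3 -m jog '0 0 .2 0 0 0 .8;0 0 0 0 0 0 .8;0 0 0 0 0 0 .8;0 0 0 0 0 0 .8;0 0 0 0 0 0 .8'; python3 -m jog '0 0 .15 0 0 0 .8;0 0 0 0 0 0 .8;0 0 0 0 0 0 .8;0 0 0 0 0 0 .8;0 0 0 0 0 0 .8'; done | grep -E 'eef|ft_f'
```

```text
eef_pos: [0.5383, -0.0801, 0.1364]
ft_force: [-0.2, 0.5, -1.4]
eef_pos: [0.5382, -0.0801, 0.1343]
ft_force: [-0.2, -0.8, -1.1]
eef_pos: [0.5384, -0.0802, 0.1331]
ft_force: [0.1, 0.3, 1.1]
```

```bash
for i in 1; do python3 -m jog '0 0 .15 0 0 0 .8;0 0 0 0 0 0 .8;0 0 0 0 0 0 .8;0 0 0 0 0 0 .8'; python3 -m jog '0 0 0 0 0 0 .8';  python3 -m jog '0 0 .15 0 0 0 .8;0 0 0 0 0 0 .8;0 0 0 0 0 0 .8;0 0 0 0 0 0 .8'; python3 -m jog '0 0 0 0 0 0 .8'; python3 -m jog '0 0 0 0 0 0 .8'; done | grep -E 'eef|ft_f'
```

```text
eef_pos: [0.5384, -0.0802, 0.1315]
ft_force: [0.3, -0.2, 0.4]
eef_pos: [0.5384, -0.0802, 0.1315]
ft_force: [0.3, 0.5, 1.2]
eef_pos: [0.5384, -0.0802, 0.1299]
ft_force: [-0.2, 0.4, 1.7]
eef_pos: [0.5384, -0.0802, 0.13]
ft_force: [-0.1, -0.7, 2.0]
eef_pos: [0.5384, -0.0802, 0.1299]
ft_force: [1.0, -0.8, 2.4]
```

```bash
python3 -m jog '0 0 .12 0 0 0 .8;0 0 0 0 0 0 .8;0 0 0 0 0 0 .8;0 0 0 0 0 0 .8' | grep eef
python3 - <<'E'
from workcell import robot, read_camera, calibration
import cv2
from h import *
F=[];o=[]
for n in ['wrist','scene']+['scene']*10:
    p,d=read_camera(n); o.append(p[:,:,::-1]); F.append(robot.read_state()['ft_force'])
print(np.mean(F,0),np.std(F,0)/3.4,robot.read_state()['eef_pos'])
cv2.imwrite('pics/w6.png',np.hstack([cv2.resize(o[0][170:230,226:292],(440,400),interpolation=cv2.INTER_CUBIC),cv2.resize(o[1][140:190,250:295],(360,400),interpolation=cv2.INTER_CUBIC)]))
E
```

```text
eef_pos: [0.5384, -0.0802, 0.1287]
[ 0.49733095 -0.27560117  2.30389674] [0.17913675 0.13636918 0.13638528] [ 0.53829614 -0.08018806  0.12864308]
```

View pics/w6.png

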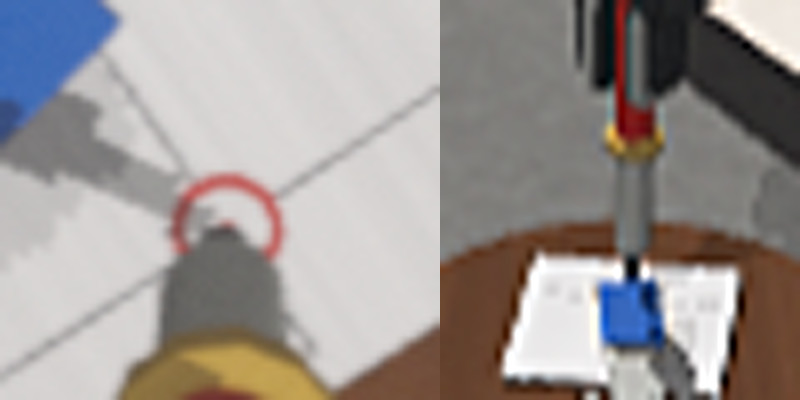

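The tip, at (228,227), sits at the ring's centre (228,226). Contact force is about 3.5 N and the nose is about 4.5 mm in, so I'm handing in.

```bash
python3 -c "from workcell import workorder; print(workorder.sign_off())"
```

```text
the job is handed in; nothing more can be done
None
```

I handed the job in with the clamp fully down and the punch still held upright on the ring's centre, pressing at about 3.5 N with the nose about 4.5 mm in (my estimates from force and height); sign-off gave no verdict.

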